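Lean the angle gauge on the ball stud to its preset mark

TASK

Pull the instrument cabinet's tray out to its stop and leave it out, lift the pendulum angle gauge out of it by its top block, and seat the gauge upright on the ball of the stud. Then, keeping it lightly pressed on the ball, rock it sideways until its swinging pointer settles on the index tab on the arc. Finish still holding the gauge there in the gripper; do not let go, push hard or disturb the other things.

Things in the scene. Friction and masses are not known exactly. Their poses are not given: they have to be found in the camera images.
- tray_handle (a point): middle of the tray's steel bar handle, 135 mm above the table. The bar is level, 110 mm long (its y axis), 10 mm thick, 50 mm in front of the wooden tray front (12 mm thick, 214 mm wide, top edge 160 mm above the table). Its x axis points into the cabinet: the tray comes out along -x
- tray (a joint): how far the tray is pulled out, m: 0 closed, 0.14 at its stop; slides with a drag of about 2 N and stays where it is left. The fixed white cabinet is 240 mm deep, 220 wide (y), 170 high; its open front face lies 62 mm behind the bar when closed. The tray's floor is 16 mm above the table, its sides 25 mm high and 182 mm apart inside
- gauge_grip (a point): grip point in the middle of the top block of the loose gauge, 114 mm above its underside; gauge axes, z up it. The block is 30 (y) x 18 (x) mm, 88 to 134 mm above the underside, on a cross beam as wide as the frame whose top is 90 mm up; grip it across y. The gauge (about 0.26 kg) stands upright in the tray, 65 mm behind the tray front
- gauge_seat (a point): point on the gauge's centre line 8 mm below its underside (122 mm below gauge_grip): lies at the ball's centre when seated. The foot, 44 (y) x 36 (x) mm, has an 18 x 18 mm square socket, 13 mm deep, in the middle of its underside for the ball. The gauge is an open aluminium frame 82 mm wide (y); pointer and arc lie in its y-z plane, seen from both x sides; keep its x axis about level
- pointer (a joint): angle of the gauge's black weighted pendulum pointer relative to the gauge, rad: 0 along the centre line, positive with the tip towards the gauge's +y. Pivot 80 mm above the underside. It hangs plumb, so leaning the gauge's top towards its own +y by an angle makes it read that angle. It swings at about 2 Hz and settles in about 2 s
- index (a joint): angle of the dark steel index tab clamped on the gauge's white arc (graduated every 5 degrees), same zero and sense as the pointer, 0.2 to 0.42 rad (always on the +y side). Preset: it does not move when the gauge is handled
- pointer_tip (a point): the pointer's tip, 54 mm from the pivot
- index_mark (a point): inner point of the index tab, 54 mm from the pivot: where the pointer's tip must rest
- stud_ball (a point): centre of the steel ball, 24 mm diameter, on top of the upright stud; 66 mm above the table at rest
- holder: fixed steel base 100 x 85 mm with an uneven white plaster block up to 37 mm high round the stud; origin under its centre, below the ball
- stud (a joint): how far the sprung stud is pushed down, m: 0 at rest, 0.010 bottomed. It starts to move at 2 N and adds 0.5 N per mm (7 N at the bottom)
- jar: bystander: amber glass jar, 52 mm diameter, 60 mm high; origin under its centre
- bowl: bystander: steel bowl, 76 mm diameter, 35 mm high; origin under its centre
- glove_pack: bystander: cardboard pack 70 x 110 x 55 mm high; origin under its centre

How it is judged (in metres and radians):
On the way, in this order (a step that is already met when the one before it is completed fails the run):
1. the tray is pulled out to its stop (value of joint tray above 0.132 m), for 0.2 s.
2. the gauge is lifted clear of the tray in the gripper (height (world z) of gauge_grip above 0.17 m and contact force between gauge and the fingers above 1 N and contact force between gauge and tray below 0.1 N), for 0.2 s.
3. the gauge is seated on the ball, upright to within 7 degrees (distance between gauge_seat and stud_ball below 0.004 m and contact force between gauge and stud above 1 N and contact force between gauge and the fingers above 1 N and angle between gauge_grip's own z axis and vertical below 0.122 rad), for 0.2 s.
4. rocked on the ball until the pointer rests on the index tab (distance between gauge_seat and stud_ball below 0.004 m and contact force between gauge and stud above 1 N and contact force between gauge and the fingers above 1 N and distance between pointer_tip and index_mark below 0.0035 m and velocity of joint pointer between -0.25 and 0.25 rad/s), for 0.4 s.
At the end, for the whole second after the job is handed in: Tray out (120+ of 140 mm); gauge held by the fingers off the tray: seat point within 4 mm of the ball centre, 1 to 22 N; pointer tip within 3.5 mm of the index mark and below 0.25 rad/s; gauge x axis level within 9 degrees; bystanders within 30 mm of their places (all of step 4 and value of joint tray above 0.12 m and contact force between gauge and stud below 22 N and contact force between gauge and tray below 0.1 N and angle between gauge_grip's own x axis and vertical between 1.401 and 1.741 rad and distance of each of jar, bowl, glove_pack from where it was at the start of the episode below 0.03 m); the arm keeps its last pose, push and grip.
It fails at once if the gauge is rammed on to the stud (over 40 N) (contact force between gauge and stud above 40 N).
It fails at once if a bystander is pushed more than 30 mm or tipped over (distance of any of jar, bowl, glove_pack from where it was at the start of the episode above 0.03 m or angle between any of jar, bowl, glove_pack's own z axis and vertical above 0.5 rad).
It also fails if it takes over 66 s, if anything falls off the work surface, if the arm or the gripper's body presses on something with over 40 N, if the wrist force passes 120 N, or if a joint passes its speed limit or range.

ROBOT

A 7-joint arm with a two-finger parallel gripper is mounted at the origin on the work surface. World frame = base frame: x ahead of the robot, y to its left, z up, the work surface at z = 0. Lengths are in mm, angles in rad, forces in N, time in s.
With the tool pointing down it reaches from about 425 to 1025 mm from the base axis. Payload 9.4 kg.
Tool frame: the origin (TCP) lies midway between the tips of the shut fingers; the grasp point (between the pads) lies 19 mm behind it (r.hold_point_z is the distance from the TCP to the grasp point, in mm); z points along the fingers, y is the direction in which the jaws open and shut (so a half turn about z gives the same grasp; the last joint's range is limited). The gripper opens to 93 mm and grips with 3 to 60 N. Pads are 15 mm wide; open, the fingers measure 128 mm over their backs; the gripper's body (75 mm by 188 mm) begins 65 mm behind the grasp point.
Start: joints at [-1.3, 0.599, -0.003, 1.599, 0.002, 0.943, -0.08], TCP at [247.107, 681.588, 218.618] pointing down, gripper open.
Joint ranges: [-2.57, 2.57], [-0.35, 1.97], [-1.29, 1.29], [0.11, 2.56], [-1.05, 4.19], [0.11, 1.86], [-2.63, 2.63]. Speed limits (rad/s): [2.22, 2.22, 3.01, 3.01, 3.14, 3.14, 3.14].

INTERFACE

Orientations are given as a rotation vector (axis times angle).
In Python, from station import r gives the robot as it stands. The module is installed in compiled form; this text tells all that it offers.
- The arm moves only by the shell command python3 -m jog 'ROWS' [FORCE]. ROWS is a JSON object of lists of equal length, an entry for each row: "slide": the shift along the world's x, y, z in mm, a list of three; "yaw": the turn about the world's z in rad; "jaw": the opening, from 0 (shut) to 1 (fully open). In form: {"slide": [[tx, ty, tz], ...], "yaw": [yaw, ...], "jaw": [jaw, ...]}. A call has 1 to 20 rows; each row is the pose to reach, as a shift and turn from the pose measured when the call began; what a row does not reach only later rows make up. A row lasts 1/12 s, in which the tool goes at most 41.7 mm and 7.16 degrees, less where a joint would pass 70% of its speed; a pose out of reach is approached as far as the arm can. A call with a gripper value outside its range is refused whole. The fingers move at their own pace and stop on an object; FORCE is the grip in N (left out, the last holds). Time passes only in rows, so rows that repeat a pose let the fingers close. It gives the time, the measured TCP pose, the force and the opening at its end, in the units of the state.
- r.state(): the state, without advancing time (a new reading comes with each control period).
- r.snapshot(name): name is "scene" or "side" or "wrist"; returns a dict with "img" (400x640x3 uint8, red, green, blue), "fx", "fy", "cx", "cy" (pixels), "camera_from_world" (4x4, takes a point from world to camera coordinates). Camera axes: x right, y up, looking along -z (the intrinsics and any distortion apply to the point x, -y, -z); pixel columns grow to the right and rows downward; lengths in mm; the calibration is good to about 2 mm. The wrist camera is an equidistant fisheye: a pixel r from the principal point sees the ray r / f radians off the axis. A picture is of the moment at which its call begins. There is no depth.
- r.hand_in(): hands the job in, once; it reports no verdict.
Trained networks look in a picture, given as the dict that the camera call returned (one of the last four; its "shot" number tells which), for a name from the list of things; names that differ only in an ending like _2 or _b are one class to them, and where a whole thing is asked for, a point or a joint stands for the part that bears it (a point fixed in the world has none). Each returns a list of dicts, best first, with "conf" (0 to 1); they miss things now and then, are a little off and sometimes report something else, mostly with a low value. They report only what shows in the picture. A call takes as long as a camera call.
- r.trace(picture, thing): "region" (400x640 bool, what is visible of it) and "bbox" ([left, top, width, height] in pixels, round what is visible of it).
- r.mark_of(picture, thing): "uv" ([column, row] in pixels: a listed point, or the origin of a listed thing).
The state is a dict: "t": time; "q": joint angles; "qvel": joint speeds; "effort": joint torques, N m; "position": TCP position; "tool_rot": TCP orientation; "wrist_force": force on the tool from outside, world axes, zero at the start; "torque": the same for the moment, N m; "gripper_width": finger opening in mm.
Only numpy, scipy, OpenCV 4.12 (cv2) and the standard library are available. Lean on these libraries where they do the work, as an engineer would, in place of code of your own. Each camera call takes 0.05 s, during which the arm holds its last target. There are 200 camera calls.

## Working session

There is one attempt and no reset: what is moved stays moved. The work goes in short steps, Python scripts to look and compute and a shell command to move; the robot and the scene stay as the last step left them, time stands still between calls to the robot, and variables do not carry over. Pictures are saved under pics/ and viewed, about 8 in all and at most 12, crops included, and the job is handed in when it is done.

```bash
mkdir -p pics
cat > h.py <<'E'
import numpy as np, cv2
from station import r
def ray(s,uv):
    T=np.array(s["camera_from_world"]);R=T[:3,:3];c=-R.T@T[:3,3]
    x=(uv[0]-s["cx"])/s["fx"];y=(uv[1]-s["cy"])/s["fy"]
    return c,R.T@(np.array([x,-y,-1])/np.linalg.norm([x,y,1]))
def proj(s,p):
    T=np.array(s["camera_from_world"]);c=T[:3,:3]@np.array(p,float)+T[:3,3]
    return [s["cx"]+s["fx"]*c[0]/-c[2], s["cy"]-s["fy"]*c[1]/-c[2]]
def atz(s,uv,z):
    c,d=ray(s,uv);return c+d*(z-c[2])/d[2]
def tri(rs):
    A=sum(np.eye(3)-np.outer(d,d) for c,d in rs);b=sum((np.eye(3)-np.outer(d,d))@c for c,d in rs)
    p=np.linalg.solve(A,b);return p,[np.linalg.norm(np.cross(p-c,d)) for c,d in rs]
def save(s,n,box=None,k=1):
    im=s["img"][:,:,::-1]
    if box: im=im[box[1]:box[3],box[0]:box[2]]
    cv2.imwrite("pics/"+n,cv2.resize(im,None,fx=k,fy=k,interpolation=cv2.INTER_CUBIC))
def look(names,Z={}):
    S=[r.snapshot("scene"),r.snapshot("side")]
    for n in names:
        rs=[]
        for k,s in zip(["scene","side"],S):
            m=r.mark_of(s,n)
            if m:
                print(n,k,np.round(m[0]["uv"],1),round(m[0]["conf"],2),np.round(atz(s,m[0]["uv"],Z[n]),1) if n in Z else "")
                if m[0]["conf"]>.3: rs.append(ray(s,m[0]["uv"]))
            else: print(n,k,"none")
        if len(rs)==2:
            p,e=tri(rs);print("   3D",np.round(p,1),np.round(e,1))
    return S
E
python3 - <<'E'
from h import *
S=look(["tray_handle","gauge_grip","gauge_seat","stud_ball","holder","jar","bowl","glove_pack","pointer_tip","index_mark"],dict(tray_handle=135,gauge_grip=130,stud_ball=66,holder=0,jar=0,bowl=0,glove_pack=0))
save(S[0],"a.png");save(S[1],"b.png")
print(r.state())
E
```

```text
tray_handle scene [371.8 191.1] 0.91 [608.4 149.2 135. ]
tray_handle side [334.4 158.9] 0.72 [598.6 151.2 135. ]
   3D [600.2 151.4 128.9] [3.9 3.9]
gauge_grip scene [272.  155.2] 0.39 [ 536.  -150.5  130. ]
gauge_grip side none
gauge_seat scene none
gauge_seat side none
stud_ball scene [271.4 169.4] 0.6 [ 541.  -157.6   66. ]
stud_ball side [250.3 235.7] 0.5 [ 489.7 -173.8   66. ]
   3D [ 482.6 -168.9    5.3] [15.3 15.3]
holder scene [268.7 169.7] 0.76 [ 497.4 -185.     0. ]
holder side [254.1 245.2] 0.96 [ 495.5 -179.     0. ]
   3D [ 499.6 -182.     6.6] [2.4 2.4]
jar scene [308.  214.8] 0.6 [637.3 -25.7   0. ]
jar side [315.3 227.1] 0.59 [633.  -29.4   0. ]
   3D [631.6 -26.8  -8.9] [0.6 0.6]
bowl scene [189.3 171.6] 0.75 [ 553.5 -433.7    0. ]
bowl side [317.5 225.9] 0.4 [637.1 -22.3   0. ]
   3D [ 771.7 -198.   423.1] [54.1 54.1]
glove_pack scene [462.1 183.1] 0.75 [432.2 421.8   0. ]
glove_pack side [329.5 107.3] 0.77 [439.7 411.3   0. ]
   3D [433.8 419.6  -4.9] [5.1 5.1]
pointer_tip scene none
pointer_tip side none
index_mark scene none
index_mark side none
{'t': 1.1, 'q': array([-1.29972411,  0.59929632, -0.00250191,  1.59942857,  0.00180004,
        0.94289178, -0.07981362]), 'qvel': array([-6.59567791e-05,  2.06442492e-03,  3.27577117e-04,  4.84358300e-04,
       -2.17263862e-03, -2.17551441e-03,  7.98968283e-04]), 'effort': array([ 8.11944537e-04, -7.64847851e+01,  1.49658512e+00, -2.52686065e+01,
       -5.23851451e-02,  1.03143998e-02,  3.96146015e-05]), 'position': array([247.08520586, 681.5809458 , 218.61014233]), 'tool_rot': array([ 5.43507986e-01,  3.09417712e+00, -4.08488224e-05]), 'wrist_force': array([ 0.06257392,  0.2942513 , -0.57055725]), 'torque': array([-0.02361042,  0.03001634,  0.01654319]), 'gripper_width': 92.88271339332043}
```

View pics/a.png

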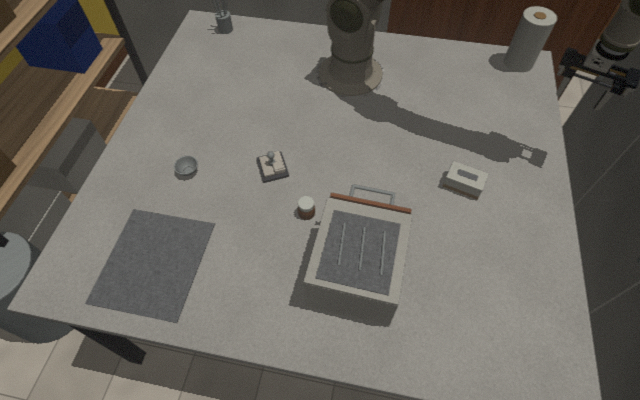

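View pics/b.png

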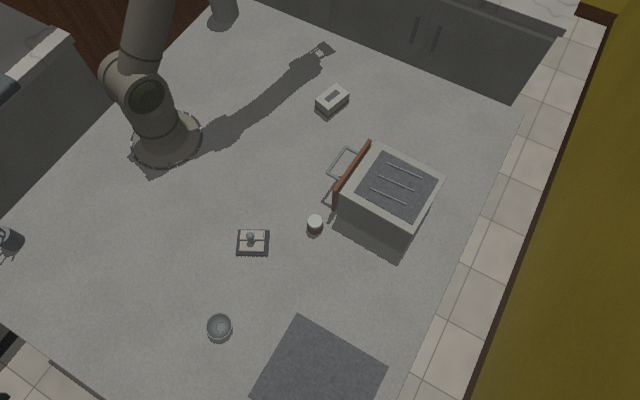

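Run:
```python
from h import *
a,b=r.snapshot("scene"),r.snapshot("side")
f=lambda p:np.round(p,1)
print("ball",tri([ray(a,(270,155)),ray(b,(250,236))]))
for s,ps in((a,[(331,196),(411,210)]),(b,[(369,141),(334,190)])):
    p=[atz(s,q,160) for q in ps];d=p[1]-p[0];print("front",f(p[0]),f(p[1]),np.linalg.norm(d),np.arctan2(d[1],d[0]))
    t=r.trace(s,"tray_handle")[0];print(t["bbox"],t["conf"],t["region"].sum())
    # roof corners z=170
for q in [(354,186),(396,192)]: print("bar scene",f(atz(a,q,135)))
for q in [(347,147),(328,178)]: print("bar side",f(atz(b,q,135)))
save(b,"c.png",(290,120,450,240),5)
```

```text
ball (array([ 490.10894846, -175.4926213 ,   68.40791589]), [np.float64(0.19191581960229098), np.float64(0.19191581960225496)])
front [661.4  46.1 160. ] [664.1 255.2 160. ] 209.09342751774003 1.5577623808699352
[327.2, 182.4, 83.7, 33.8] 0.56 743
front [667.1 247.  160. ] [655.1  44.3 160. ] 202.98176312154231 -1.629874673538478
[327.4, 138.8, 43.3, 75.2] 0.83 774
bar scene [601.   99.3 135. ]
bar scene [598.7 213.8 135. ]
bar side [612.  208.9 135. ]
bar side [614.2  82.6 135. ]
```

View pics/c.png

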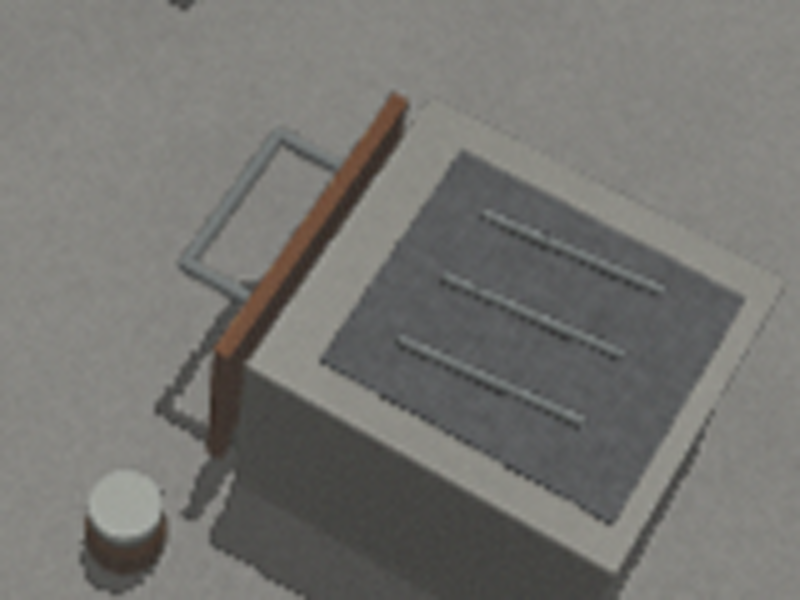

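Run:
```python
from h import *
a,b=r.snapshot("scene"),r.snapshot("side")
f=lambda p:np.round(p,1)
c=[atz(b,q,170) for q in[(446,176.4),(413,234.4),(339,192.4),(375,139.6)]]
print([f(x) for x in c])
for i,j in((0,1),(2,1),(3,0),(3,2)):
    d=c[j]-c[i];print(np.linalg.norm(d),np.degrees(np.arctan2(d[1],d[0])))
for q in [(346,146.6),(327.4,172.4)]: print("bar side",f(atz(b,q,135)))
for q in [(368.6,139),(333.6,190.4)]: print("front side",f(atz(b,q,160)))
save(a,"d.png",(295,170,425,320),4)
```

```text
[array([921.4, 242.2, 170. ]), array([912.3,  27.7, 170. ]), array([673.6,  40.1, 170. ]), array([682.8, 254.1, 170. ])]
214.72477420892926 -92.41317835397247
239.10665933170603 -2.9737662134929894
238.84510868251556 -2.860009989818645
214.24818018846238 -92.48200589081627
bar side [608.6 208.7 135. ]
bar side [603.1  98.6 135. ]
front side [662.7 252.9 160. ]
front side [654.7  42.6 160. ]
```

View pics/d.png

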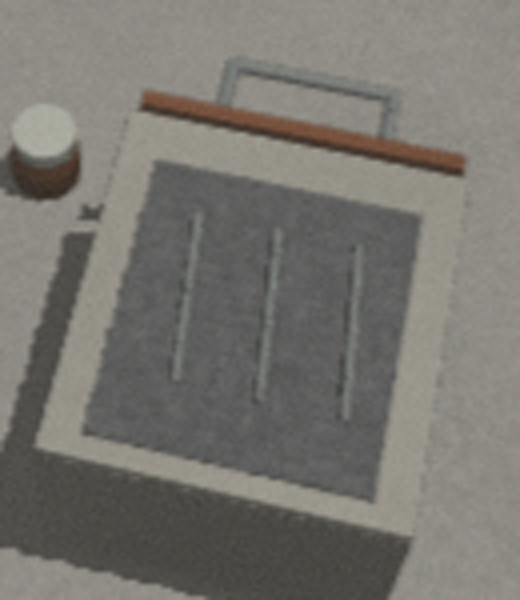

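```bash
python3 -m jog '{"slide":[[36,-53,10],[72,-106,20],[108,-159,20],[144,-212,20],[180,-265,20],[216,-318,20],[252,-371,20],[288,-424,15],[324,-477,15],[359,-529,10],[359,-529,-10],[359,-529,-20],[359,-529,-20],[359,-529,-20],[359,-529,-20]],"yaw":[-0.1,-0.2,-0.3,-0.4,-0.5,-0.6,-0.7,-0.8,-0.9,-1.0,-1.1,-1.2,-1.271,-1.271,-1.271],"jaw":[0.45,0.45,0.45,0.45,0.45,0.45,0.45,0.45,0.45,0.45,0.45,0.45,0.45,0.45,0.45]}' 20
python3 - <<'E'
from h import *
s=r.snapshot("wrist");print(r.mark_of(s,"tray_handle")[:1],s["fx"],s["cx"],s["cy"]);save(s,"e.png")
np.save("w.npy",s["camera_from_world"])
def fray(s,uv):
    T=np.array(s["camera_from_world"]);R=T[:3,:3];c=-R.T@T[:3,3]
    a=np.array([(uv[0]-s["cx"])/s["fx"],(uv[1]-s["cy"])/s["fy"]]);th=np.hypot(*a);a=a/th
    return c,R.T@np.array([np.sin(th)*a[0],-np.sin(th)*a[1],-np.cos(th)])
m=r.mark_of(s,"tray_handle")
if m:
    c,d=fray(s,m[0]["uv"]);print(c,c+d*(135-c[2])/d[2])
E
cat >> h.py <<'E'
def fray(s,uv):
    T=np.array(s["camera_from_world"]);R=T[:3,:3];c=-R.T@T[:3,3]
    a=np.array([(uv[0]-s["cx"])/s["fx"],(uv[1]-s["cy"])/s["fy"]]);th=np.hypot(*a);a=a/th
    return c,R.T@np.array([np.sin(th)*a[0],-np.sin(th)*a[1],-np.cos(th)])
def fatz(s,uv,z):
    c,d=fray(s,uv);return c+d*(z-c[2])/d[2]
E
```

```text
t: 2.65
position: [596.8, 166.2, 201.6]
tool_rot: [2.274, 2.168, 0.001]
wrist_force: [0.2, 0.9, 0.8]
gripper_width: 41.7
[{'uv': [337.3, 228.4], 'conf': 0.6}] 309.70691628693146 326.31283999319965 197.71448238429494
[601.06520162 245.07372238 367.8294815 ] [605.67795474 150.16790165 135.        ]
```

View pics/e.png

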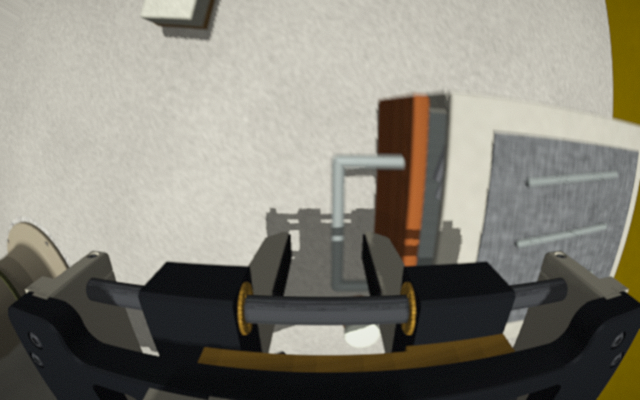

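```bash
python3 -m jog '{"slide":[[0,0,0],[0,0,0]],"yaw":[0,0],"jaw":[0.45,0.45]}'; python3 -c "
from h import *
print(r.state()['position'],r.state()['tool_rot'])"
```

```text
t: 2.97
position: [597.1, 164.0, 201.5]
tool_rot: [2.28, 2.16, -0.001]
wrist_force: [-0.2, 0.1, 0.3]
gripper_width: 41.6
[597.1295758  164.04616823 201.46049073] [ 2.27974953e+00  2.15993909e+00 -1.36465502e-03]
```

```bash
python3 -m jog '{"slide":[[8,-12,0],[8,-12,-20],[8,-12,-50],[8,-12,-84],[8,-12,-84],[8,-12,-84],[8,-12,-84],[8,-12,-84],[8,-12,-84],[8,-12,-84],[8,-12,-84]],"yaw":[0,0,0,0,0,0,0,0,0,0,0],"jaw":[0.45,0.45,0.45,0.45,0.45,0.45,0,0,0,0,0]}' 20; python3 -m jog '{"slide":[[-15,1,0],[-30,1,0],[-45,2,0],[-60,3,0],[-75,4,0],[-90,4,0],[-105,5,0],[-120,6,0],[-132,6,0],[-138,6,0],[-142,7,0],[-144,7,0],[-144,7,0],[-144,7,0],[-144,7,0],[-144,7,0]],"yaw":[0,0,0,0,0,0,0,0,0,0,0,0,0,0,0,0],"jaw":[0,0,0,0,0,0,0,0,0,0,0,0,0,0,0,0]}'
```

```text
t: 3.88
position: [605.5, 152.3, 118.5]
tool_rot: [2.279, 2.16, 0.001]
wrist_force: [-0.4, 0.2, 0.4]
gripper_width: 12.9
t: 5.22
position: [475.6, 159.2, 120.5]
tool_rot: [2.272, 2.144, 0.033]
wrist_force: [36.9, -6.1, -23.0]
gripper_width: 9.1
```

```bash
python3 -m jog '{"slide":[[4,0,0],[4,0,0],[4,0,0],[4,0,0],[4,0,30],[4,0,70],[4,0,110],[4,0,140],[4,0,140],[4,0,140]],"yaw":[0,0,0,0,0,0,0,0,0,0],"jaw":[0.45,0.45,0.45,0.45,0.45,0.45,0.45,0.45,0.45,0.45]}'
python3 - <<'E'
from h import *
S=look(["tray_handle","gauge_grip","gauge_seat","pointer_tip","index_mark","stud_ball"],dict(tray_handle=135,gauge_grip=130,stud_ball=66))
s=r.snapshot("wrist")
for n,z in(("tray_handle",135),("gauge_grip",130)):
    for m in r.mark_of(s,n)[:1]: print(n,m,fatz(s,m["uv"],z))
save(S[0],"f.png",(270,130,450,300),4);
save(S[1],"fb.png",(290,90,450,240),4);save(s,"fw.png")
E
```

```text
t: 6.05
position: [479.2, 159.9, 262.0]
tool_rot: [2.271, 2.146, 0.037]
wrist_force: [-0.4, 0.1, -0.2]
gripper_width: 41.7
tray_handle scene [376.6 152.6] 0.63 [472.9 145.3 135. ]
tray_handle side [302.8 142.1] 0.95 [481.8 155.7 135. ]
   3D [488.8 145.2 154.1] [0.1 0.1]
gauge_grip scene [386.1 199.1] 0.5 [623.3 190.4 130. ]
gauge_grip side [348.5 155. ] 0.77 [628.7 188.2 130. ]
   3D [627.4 188.8 132.4] [2.4 2.4]
gauge_seat scene none
gauge_seat side [345.5 174.6] 0.74 
pointer_tip scene none
pointer_tip side none
index_mark scene [191.4 169.1] 0.39 
index_mark side none
stud_ball scene [270.6 153.3] 0.42 [ 481.2 -176.1   66. ]
stud_ball side [249.3 235.6] 0.57 [ 486.9 -175.    66. ]
   3D [ 487.2 -175.2   71.5] [1.8 1.8]
tray_handle {'uv': [327.6, 193.0], 'conf': 0.72} [484.88575952 157.10189268 135.        ]
gauge_grip {'uv': [465.1, 160.9], 'conf': 0.88} [631.50099224 181.61170786 130.        ]
```

View pics/fw.png

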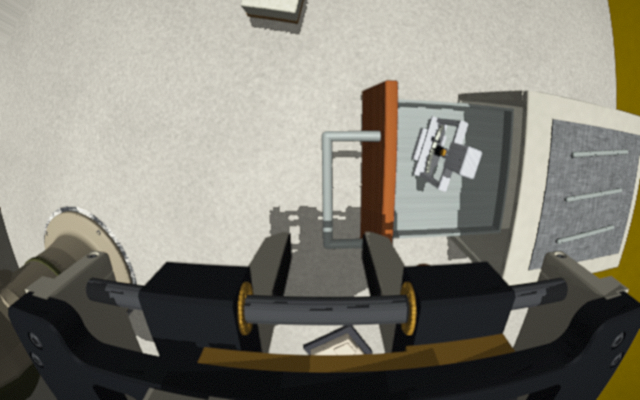

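View pics/fb.png

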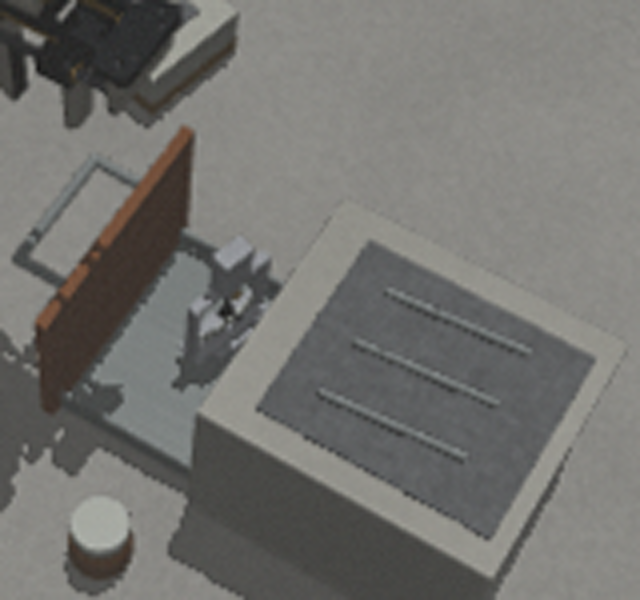

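Run:
```python
from h import *
b=r.snapshot("side");a=r.snapshot("scene")
A=[atz(b,q,160) for q in[(368.6,139),(333.6,190.4)]];B=[atz(b,q,160) for q in[(336.5,121.6),(300,171.3)]]
print(B,[y-x for x,y in zip(A,B)])
A=[atz(b,q,135) for q in[(346,146.6),(327.4,172.4)]];B=[atz(b,q,135) for q in[(314.3,129.5),(294.3,155)]]
print(B,[y-x for x,y in zip(A,B)])
```

```text
[array([544.58066608, 261.15756505, 160.        ]), array([536.63149698,  48.76643122, 160.        ])] [array([-118.10094883,    8.22059564,    0.        ]), array([-118.09090894,    6.15204678,    0.        ])]
[array([489.41661339, 215.33710787, 135.        ]), array([483.13645236, 101.54047374, 135.        ])] [array([-119.14921799,    6.64925297,    0.        ]), array([-119.98079001,    2.93405039,    0.        ])]
```

View pics/f.png

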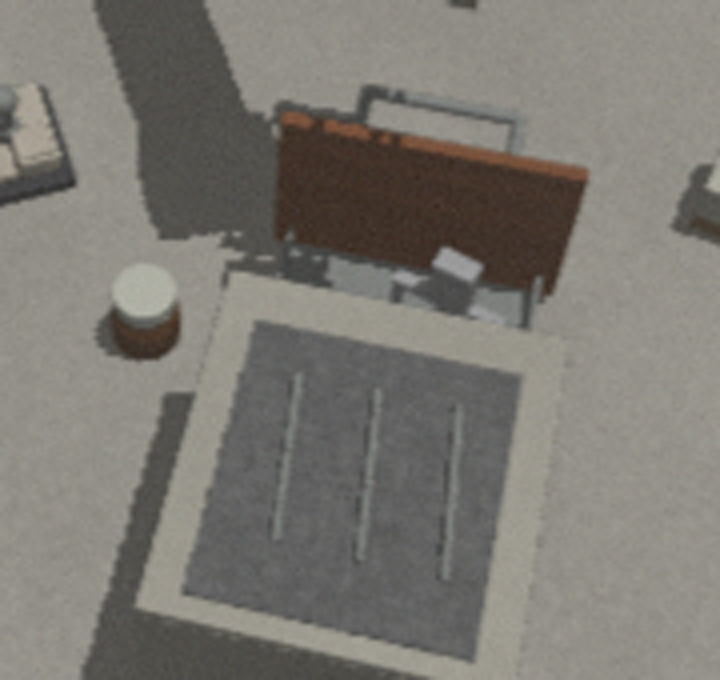

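```bash
python3 -c "
from h import *
print(r.state()['q'])"; python3 -m jog '{"slide":[[6,-1,-35],[6,-1,-70],[6,-1,-110],[6,-1,-142],[6,-1,-145],[6,-1,-145],[6,-1,-145],[6,-1,-145],[6,-1,-145],[6,-1,-145],[6,-1,-145],[6,-1,-145],[6,-1,-145]],"yaw":[0,0,0,0,0,0,0,0,0,0,0,0,0],"jaw":[0.45,0.45,0.45,0.45,0.45,0,0,0,0,0,0,0,0]}' 30; python3 -m jog '{"slide":[[-4,0,0],[-8,0,0],[-12,0,0],[-16,1,0],[-18,1,0],[-18,1,0],[-18,1,0]],"yaw":[0,0,0,0,0,0,0],"jaw":[0,0,0,0,0,0,0]}';python3 -c "
from h import *
print(r.state()['q'],r.state()['wrist_force'])"
```

```text
[-0.78209459  0.28902749  0.44167763  2.08328716 -0.16305485  0.77604842
 -0.30068213]
t: 8.08
position: [486.2, 158.7, 116.8]
tool_rot: [2.271, 2.144, 0.036]
wrist_force: [-0.9, -0.3, 9.0]
gripper_width: 8.9
t: 8.67
position: [476.2, 159.3, 117.1]
tool_rot: [2.266, 2.134, 0.053]
wrist_force: [26.7, -4.2, -32.4]
gripper_width: 8.9
[-0.6622874   0.49829824  0.30281994  2.24154177 -0.33551194  0.39925779
 -0.14938532] [ 26.70485147  -4.23657727 -32.39674331]
```

Run:
```python
from h import *
b=r.snapshot("side");a=r.snapshot("scene")
print(r.state()['wrist_force'],r.state()['position'])
save(b,"g.png",(280,90,440,210),5)
```

```text
[ 26.70284966  -3.95420097 -31.56301351] [476.20199322 159.33434758 117.13079425]
```

View pics/g.png

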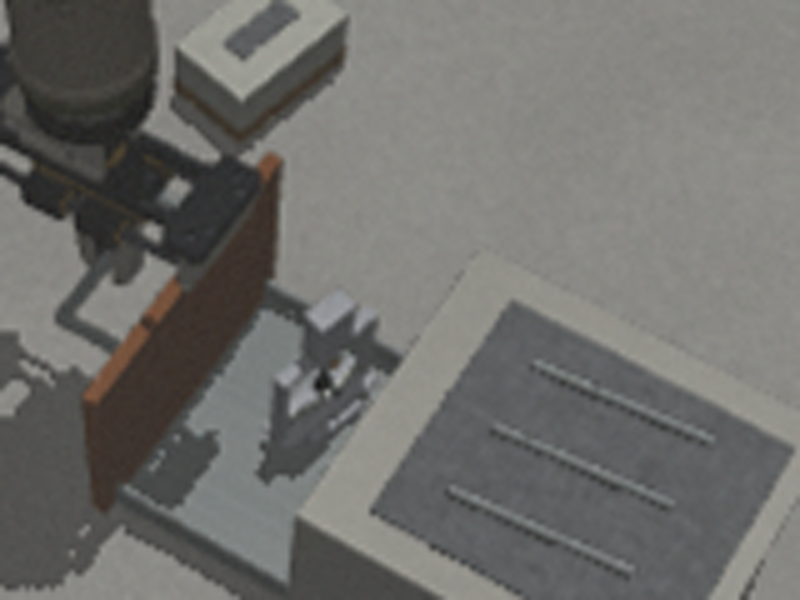

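Run:
```python
from h import *
b=r.snapshot("side");a=r.snapshot("scene")
for q in[(333.6,190.4),(300,171.3),(297,170)]: print(atz(b,q,160))
A=np.array(cv2.imread("pics/a.png")[:,:,::-1]);B=cv2.imread("pics/b.png")[:,:,::-1]
# wood mask in both: initial vs now, near end of the front top
for s,I in((a,A),(b,B)):
    for im in(I,s["img"]):
        im=im.astype(int);m=(im[...,0]>im[...,2]+35)&(im[...,0]>100)
        m[:, :280]=0;m[:110]=0;m[240:]=0
        y,x=np.nonzero(m);
        P=np.array([atz(s,(u,v),160) for u,v in zip(x,y)])
        k=(P[:,0]<680)&(P[:,0]>440)&(P[:,1]<300)&(P[:,1]>30);P=P[k]
        P[:,0]+=0  # project on cabinet x axis
        d=P@np.array([.9989,-.047,0]);l=P@np.array([.047,.9989,0])
        h=[(int(c),round(np.median(d[abs(l-c)<8]),1),int((abs(l-c)<8).sum())) for c in range(70,300,20) if (abs(l-c)<8).sum()>4];print(h)
```

```text
[654.72240592  42.61438445 160.        ]
[536.63149698  48.76643122 160.        ]
[526.54450108  48.13634121 160.        ]
[(90, np.float64(651.4), 20), (110, np.float64(652.2), 19), (130, np.float64(651.8), 20), (150, np.float64(651.7), 20), (170, np.float64(652.0), 21), (190, np.float64(651.8), 19), (210, np.float64(652.1), 20), (230, np.float64(652.0), 20), (250, np.float64(652.1), 21), (270, np.float64(651.5), 21)]
[(90, np.float64(523.3), 17), (110, np.float64(523.1), 18), (130, np.float64(523.0), 11), (150, np.float64(523.3), 17), (170, np.float64(524.5), 10), (190, np.float64(523.7), 7), (210, np.float64(523.0), 18), (230, np.float64(523.8), 18), (250, np.float64(523.8), 18), (270, np.float64(523.1), 16)]
[(90, np.float64(651.3), 17), (110, np.float64(652.4), 15), (130, np.float64(653.0), 15), (150, np.float64(652.5), 15), (170, np.float64(652.3), 15), (190, np.float64(652.9), 15), (210, np.float64(652.8), 14), (230, np.float64(653.4), 14), (250, np.float64(653.0), 14), (270, np.float64(652.8), 12)]
[(90, np.float64(523.0), 15), (110, np.float64(523.6), 15), (130, np.float64(523.6), 13), (150, np.float64(523.5), 13), (170, np.float64(522.8), 9), (270, np.float64(526.2), 6)]
```

```bash
python3 -m jog '{"slide":[[0,0,0],[0,0,0],[0,0,0],[0,0,0],[0,0,0],[0,0,40],[0,0,80],[0,0,120],[0,0,150],[40,0,150],[80,-15,150],[110,-30,150],[140,-50,150],[140,-50,150],[140,-50,150]],"yaw":[0,0,0,0,0,0,0,0,0,0,0,0,0,0,0],"jaw":[0.45,0.45,0.45,0.45,0.45,0.45,0.45,0.45,0.45,0.6,0.6,0.6,0.6,0.6,0.6]}'
python3 - <<'E'
from h import *
print(r.state()['q'])
S=look(["gauge_grip"],dict(gauge_grip=130))
s=r.snapshot("wrist");
for m in r.mark_of(s,"gauge_grip")[:1]: print(m,fatz(s,m["uv"],130))
im=S[0]["img"].astype(int);m=(im[...,0]>im[...,2]+35)&(im[...,0]>100);m[:,:280]=0;m[:110]=0;m[240:]=0
y,x=np.nonzero(m);P=np.array([atz(S[0],q,160) for q in zip(x,y)]);print("front",np.median(P@np.array([.9989,-.047,0])))
save(s,"hw.png")
np.savez("hw.npz",**{k:s[k] for k in s})
E
```

```text
t: 10.12
position: [616.7, 107.5, 266.7]
tool_rot: [2.269, 2.131, 0.051]
wrist_force: [-0.6, -0.1, -0.2]
gripper_width: 55.7
[-0.59016483  0.44103867  0.46781814  1.83762912 -0.24579016  0.87653194
 -0.07378959]
gauge_grip scene [385.2 197.1] 0.72 [617.4 187.2 130. ]
gauge_grip side [344.4 156.2] 0.63 [619.7 178.  130. ]
   3D [614.9 185.7 121.3] [3.3 3.3]
{'uv': [322.8, 113.5], 'conf': 0.76} [622.55077174 185.35091043 130.        ]
front 524.1521137306913
```

View pics/hw.png

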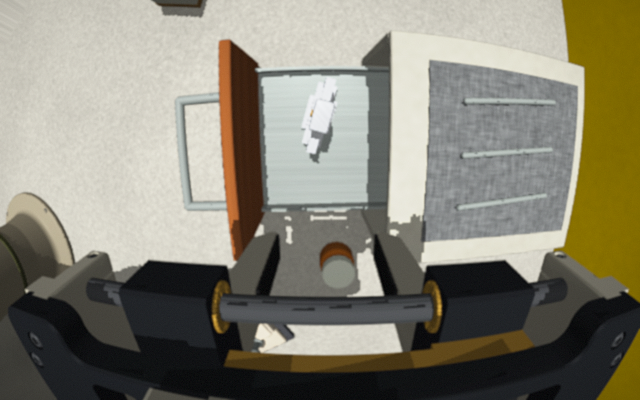

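Run:
```python
from h import *
s=dict(np.load("hw.npz"))
im=s["img"].astype(int).min(2)[72:168,294:348]
for row in im[::2]: print("".join(" .:-=+*#%@"[min(9,v*10//256)] for v in row))
for q in [(329,83),(315,155)]: print(fatz(s,q,106))
```

```text
------------------------------------------------------
----------------=+++******+==================+++++++++
#################%%%%%%%%%%%####%%%%#########%%%%%%%%%
%%%%%%%%%%%%%%%%%%%%%%%%%%%%%%%%%@@@@%%%%%%%%%%%%%%%%%
%%%%%%%%%%%%%%%%%%%%%%%%%%%%%%%%@@@@@@@@@%%%%%%%%%%%%%
%%%%%%%%%%%%%%%%%%%%%%%%%%@%%%#%@@@@@@@@@%%%%%%%%%%%%%
%%%%%%%%%%%%%%%%%%%%%%%%@@@@@%%%@@@@@@@@%%%%%%%%%%%%%%
%%%%%%%%%%%%%%%%%%%%%%%%@@@@%%%@@@@@@@@@@%%%%%%%%%%%%%
%%%%%%%%%%%%%%%%%%%%%%%@@@@@@@@@@@@@@@@@@@%%%%%%%%%%%%
%%%%%%%%%%%%%%%%%%%%%%%@@@@@@@@@@@@@@@@@@%###%%%%%%%%%
%%%%%%%%%%%%%%%%%%%%%%%@@@@@@@@@@@@@@%%%%###%%%%%%%%%%
%%%%%%%%%%%%%%%%%%%%%%@@@@@@@@@@@@@@@%**#*##%%%%%%%%%%
%%%%%%%%%%%%%%%%@@@@@@@@@@@@@@@@@@@@%#+++*##%%%%%%%##%
%%%%%%%%%%%%%%%%@@@@@@@@%%%%%@@@@@@@%*==+*#%%%%%%%#%%#
%%%%%%%%%%%%%%%@@@@@%%%%@@%%%%%%%%%%*+==*#%%%%%%%%%##%
%%%%%%%%%%%%%%%@@@%%%%%@@@@@@@@@@@%%%#**%@%%%%%%%%%%%%
%%%%%%%%%%%%%%@@@@@@%%%@@@@@@@@@@@@@@@%%%%%%%#%#%%#%%#
############%%@@@@%%%%@@@@@@@@@@@@@@@@@%##%###########
###%#%%%%%#%%@@@@%%%%%@@@@@@@@@@@@@@@@%%####%%###%##%#
#%#%#%#%##%%%@@@@#+#%@@@@@@@@@@@@@@@@%%#%%%%%%%%%#%#%#

[... 921 characters left out ...]
#############
##########***#%@@@@@@@%*+==-------=*##################
#############%@@@@@@@@#+---------=+*##################
############%%@@@@@@@%*=--==-----=*###################
############%%%%%%%%%#+--=+**++++*####################
###############*===++=--=*############################
###############*=-------=*############################
###############*++=----=+*############################
#################*+=---=+#############################
###################***+=+*############################
######################################################
######################################################
[631.65450337 217.0297924  106.        ]
[612.35086677 141.48311869 106.        ]
```

Run:
```python
from h import *
s=dict(np.load("hw.npz"))
P=[fatz(s,q,150) for q in[(316.5,101),(332,104),(326,128),(310.5,126)]]
print(np.round(P,1),np.round(np.mean(P,0),1))
for i,j in((3,0),(2,1),(0,1),(3,2)):
    d=P[j]-P[i];print(np.linalg.norm(d),np.degrees(np.arctan2(d[1],d[0])))
from scipy.spatial.transform import Rotation as R
print(R.from_rotvec(r.state()['tool_rot']).as_matrix().round(3), r.state()['position'])
```

```text
[[616.9 197.4 150. ]
 [630.7 193.8 150. ]
 [624.  172.1 150. ]
 [610.1 174.9 150. ]] [620.5 184.5 150. ]
23.51447355815595 73.06368659137779
22.68600100042552 72.80419244964247
14.263445301214192 -14.48504387754966
14.220617223484215 -11.129569598351681
[[ 0.058  0.997  0.043]
 [ 0.998 -0.059  0.003]
 [ 0.006  0.043 -0.999]] [615.30435362 110.32596695 267.28813754]
```

```bash
python3 -m jog '{"slide":[[2,30,0],[6,60,0],[6,75,0],[6,75,-20],[6,75,-50],[6,75,-85],[6,75,-120],[6,75,-152],[6,75,-152],[6,75,-152],[6,75,-152]],"yaw":[-0.1,-0.2,-0.22,-0.22,-0.22,-0.22,-0.22,-0.22,-0.22,-0.22,-0.22],"jaw":[0.45,0.45,0.45,0.45,0.45,0.45,0.45,0.45,0.45,0.45,0.45]}' 20
python3 - <<'E'
from h import *
look(["gauge_grip"],dict(gauge_grip=130))
s=r.snapshot("wrist");
for m in r.mark_of(s,"gauge_grip")[:1]: print(m,fatz(s,m["uv"],130))
print(r.state()['wrist_force'])
save(s,"iw.png",(200,150,440,330),3)
E
```

```text
t: 11.33
position: [622.1, 185.6, 117.0]
tool_rot: [2.483, 1.872, 0.05]
wrist_force: [-0.2, -0.3, 0.4]
gripper_width: 41.8
gauge_grip scene [385.3 198.8] 0.41 [622.8 188.1 130. ]
gauge_grip side [345.9 155.6] 0.79 [622.7 182.3 130. ]
   3D [619.8 187.5 123.1] [1.6 1.6]
{'uv': [321.7, 262.6], 'conf': 0.85} [618.67331956 182.64491916 130.        ]
[-0.44130655 -0.23764302  0.22998028]
```

View pics/iw.png

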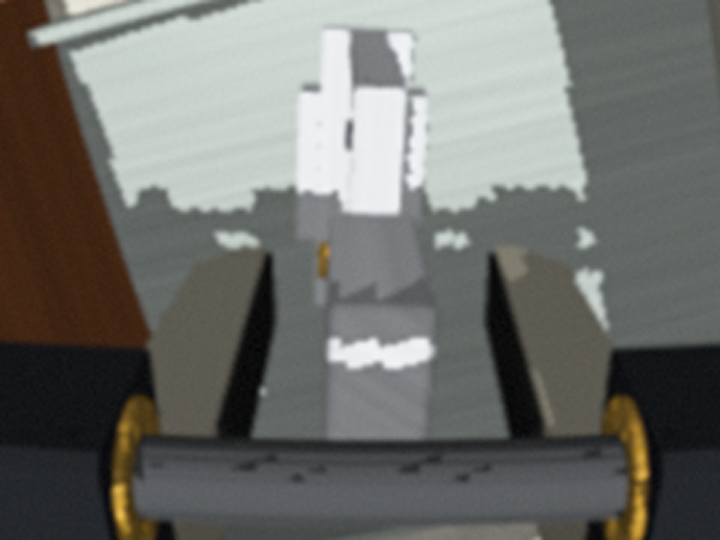

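```bash
python3 -m jog '{"slide":[[0,0,0],[0,0,0],[0,0,0],[0,0,0],[0,0,0],[0,0,0],[0,0,0]],"yaw":[0,0,0,0,0,0,0],"jaw":[0,0,0,0,0,0,0]}' 20; python3 -m jog '{"slide":[[0,0,10],[0,0,30],[0,0,55],[0,0,80],[0,0,110],[0,0,120],[0,0,120],[0,0,120],[0,0,120],[0,0,120],[0,0,120],[0,0,120]],"yaw":[0,0,0,0,0,0,0,0,0,0,0,0],"jaw":[0,0,0,0,0,0,0,0,0,0,0,0]}'
python3 - <<'E'
from h import *
S=look(["gauge_grip","gauge_seat","pointer_tip","index_mark","pointer","index"])
print(r.state()['wrist_force'])
s=r.snapshot("wrist")
for n in["gauge_seat","pointer_tip","index_mark","gauge_grip"]:
    for m in r.mark_of(s,n)[:1]: print(n,m)
E
```

```text
t: 12.22
position: [621.8, 186.0, 116.9]
tool_rot: [2.483, 1.873, 0.051]
wrist_force: [-0.8, 2.0, 4.5]
gripper_width: 18.2
t: 13.22
position: [621.5, 185.8, 235.8]
tool_rot: [2.483, 1.873, 0.049]
wrist_force: [0.4, 0.6, -2.6]
gripper_width: 17.8
gauge_grip scene [391.3 169.5] 0.85 
gauge_grip side [345.6 134.2] 0.9 
   3D [611.1 185.5 240.6] [4.2 4.2]
gauge_seat scene [385.2 197. ] 0.55 
gauge_seat side [349.  156.3] 0.67 
   3D [630.3 183.3 141. ] [5.8 5.8]
pointer_tip scene [384. 190.] 0.44 
pointer_tip side none
index_mark scene none
index_mark side noneTraceback (most recent call last):
  File "<stdin>", line 2, in <module>
  File "h.py", line 24, in look
    m=r.mark_of(s,n)
ValueError: it knows: bowl, gauge_grip, gauge_seat, glove_pack, holder, index_mark, jar, pointer_tip, stud_ball, tray_handle
```

Run:
```python
from h import *
for n in("scene","side"):
    s=r.snapshot(n);T=np.array(s["camera_from_world"]);R=T[:3,:3];print(n,-R.T@T[:3,3],-R[2],s["fx"],s["cx"],s["cy"])
from scipy.spatial.transform import Rotation as Ro
print(Ro.from_rotvec(r.state()['tool_rot']).as_matrix().round(3), r.state()['position'],r.state()['q'].round(2))
```

```text
scene [1271.88790726  144.3217091  1105.27512783] [-0.53821505 -0.1223635  -0.83387753] 429.5797249164079 315.8717287220448 193.6396520537145
side [ 884.03397784 -444.55541946 1221.06801426] [-0.20964044  0.35827582 -0.90977432] 406.4316625097589 317.2871832546066 206.78322928317607
[[ 0.275  0.961  0.045]
 [ 0.962 -0.275 -0.005]
 [ 0.008  0.045 -0.999]] [621.81379175 186.03513173 236.9202789 ] [-0.73  0.51  0.52  1.82 -0.31  0.85 -0.35]
```

```bash
python3 -m jog '{"slide":[[0,0,20],[0,-10,50],[5,-20,80],[10,-30,110],[15,-40,140],[20,-50,170],[28,-60,200],[36,-70,230],[44,-80,260],[52,-90,290],[60,-100,320],[65,-110,350],[70,-120,380],[75,-128,410],[80,-136,440],[80,-136,460],[80,-136,465],[80,-136,465],[80,-136,465],[80,-136,465]],"yaw":[0,0.03,0.06,0.09,0.12,0.15,0.18,0.21,0.24,0.27,0.3,0.33,0.36,0.39,0.42,0.44,0.44,0.44,0.44,0.44],"jaw":[0,0,0,0,0,0,0,0,0,0,0,0,0,0,0,0,0,0,0,0]}'; python3 -m jog '{"slide":[[0,0,0],[0,0,0],[0,0,0],[0,0,0],[0,0,0],[0,0,0],[0,0,0],[0,0,0]],"yaw":[0,0,0,0,0,0,0,0],"jaw":[0,0,0,0,0,0,0,0]}'
python3 - <<'E'
from h import *
from scipy.spatial.transform import Rotation as Ro
print(Ro.from_rotvec(r.state()['tool_rot']).as_matrix().round(3), r.state()['position'],r.state()['q'].round(2))
S=look(["gauge_grip","gauge_seat","pointer_tip","index_mark"])
p=r.state()['position'];u,v=map(int,proj(S[0],p-[0,0,50]));print(u,v)
save(S[0],"j.png",(u-60,v-55,u+60,v+35),6)
np.savez("j.npz",**{k:S[0][k] for k in S[0]})
E
```

```text
t: 15.48
position: [697.0, 49.6, 689.7]
tool_rot: [2.013, 2.367, 0.077]
wrist_force: [0.4, -0.2, -2.7]
gripper_width: 18.1
t: 16.15
position: [697.0, 49.6, 689.7]
tool_rot: [2.013, 2.367, 0.077]
wrist_force: [-0.2, -0.1, -2.5]
gripper_width: 18.1
[[-0.161  0.985  0.057]
 [ 0.987  0.16   0.016]
 [ 0.007  0.059 -0.998]] [697.00153031  49.58619233 689.73333105] [-0.26  0.42  0.24  0.81 -0.12  1.86  0.08]
gauge_grip scene [334.4  18.3] 0.87 
gauge_grip side [367.6  52.2] 0.61 
   3D [696.1  48.8 706.4] [0.6 0.6]
gauge_seat scene [336.6  84.1] 0.6 
gauge_seat side [362.7  99.6] 0.97 
   3D [697.3  55.9 577.7] [0.6 0.6]
pointer_tip scene [334.1  67.1] 0.64 
pointer_tip side [367.4  88.2] 0.36 
   3D [704.7  51.5 620.3] [1.1 1.1]
index_mark scene [332.  67.] 0.26 
index_mark side none
333 55
```

Run:
```python
from h import *
a=r.snapshot("scene");b=r.snapshot("side")
np.savez("j.npz",**{k:a[k] for k in a});np.savez("jb.npz",**{k:b[k] for k in b})
A=cv2.resize(a["img"][10:96,306:366,::-1],None,fx=7,fy=6.9,interpolation=cv2.INTER_CUBIC)
A=cv2.resize(a["img"][10:95,306:366,::-1],None,fx=7,fy=7,interpolation=cv2.INTER_CUBIC)
B=cv2.resize(b["img"][25:110,340:394,::-1],None,fx=7,fy=7,interpolation=cv2.INTER_CUBIC)
C=np.hstack([A,B]);print(C.shape);C=np.clip(C.astype(float)*1.3,0,255).astype(np.uint8);cv2.imwrite("pics/jj.png",C)
```

```text
(595, 798, 3)
```

View pics/jj.png

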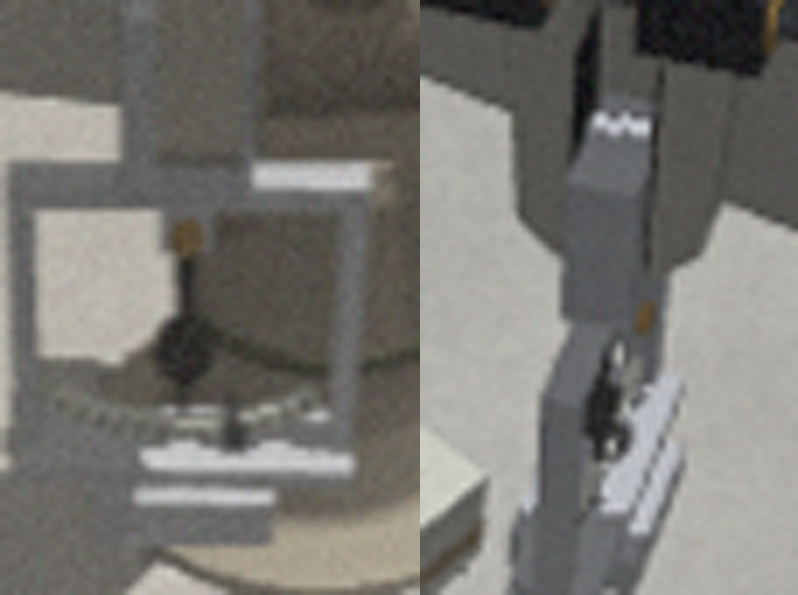

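Run:
```python
from h import *
s=dict(np.load("j.npz"))
st=r.state();p=st['position']
n=np.array([.985,.160,.059]);n/=np.linalg.norm(n)
yy=np.array([-.160,.987,0]);zz=np.cross(n,yy);zz/=np.linalg.norm(zz)
def pl(q,off=0):
    c,d=ray(s,(306+q[0]/7-.5,10+q[1]/7-.5));t=((p+off*n-c)@n)/(d@n);x=c+t*d-p;return np.array([x@yy,x@zz])
for k,q,o in [("pivot",(187,238),5),("bob",(184,345),4),("ptip",(183,405),3),("tabtop",(233,408),6),("tabbot",(235,445),6),("tabmid",(234,430),6),("beamL",(8,163),9),("beamR",(372,163),9),("arcL",(60,400),6),("arcR",(322,395),6),("arcbot",(187,430),6),("footL",(135,495),18),("footR",(275,495),18),("blkL",(125,60),9),("blkR",(262,60),9),("blkL2",(125,155),9),("blkR2",(262,155),9)]: print(k,pl(q,o).round(1))
P=pl((187,238),5)
for q in[(233,408),(234,430),(235,445),(183,405),(184,345)]:
    d=pl(q,6)-P;print(q,np.hypot(*d).round(1),np.arctan2(d[0],-d[1]).round(3))
```

```text
pivot [ -2.7 -23. ]
bob [ -2.9 -52.3]
ptip [ -2.8 -69.9]
tabtop [  9.2 -68.3]
tabbot [ 10. -79.]
tabmid [  9.6 -74.6]
beamL [-42.6  -2.1]
beamR [37.6 -0.9]
arcL [-32.2 -66.8]
arcR [ 30.1 -64.2]
arcbot [ -1.7 -74.8]
footL [-13.8 -84.9]
footR [ 19.9 -84.2]
blkL [-16.8  22.8]
blkR [12.5 23.2]
blkL2 [-16.7   0.2]
blkR2 [13.4  0.7]
(233, 408) 46.8 0.256
(234, 430) 53.1 0.234
(235, 445) 57.4 0.223
(183, 405) 44.7 -0.002
(184, 345) 27.8 -0.005
```

```bash
python3 -m jog '{"slide":[[-5,-8,-12],[-15,-24,-35],[-28,-44,-64],[-41,-64,-93],[-54,-84,-122],[-67,-104,-151],[-80,-125,-180],[-93,-145,-210],[-106,-165,-240],[-119,-185,-268],[-132,-206,-298],[-145,-226,-327],[-158,-246,-356],[-171,-266,-385],[-183,-285,-413],[-191,-298,-432],[-195,-304,-440],[-195,-304,-440],[-195,-304,-440],[-195,-304,-440]],"yaw":[0,0,0,0,0,0,0,0,0,0,0,0,0,0,0,0,0,0,0,0],"jaw":[0,0,0,0,0,0,0,0,0,0,0,0,0,0,0,0,0,0,0,0]}'
cat > w.py <<'E'
from h import *
from scipy.spatial.transform import Rotation as Ro
st=r.state();M=Ro.from_rotvec(st['tool_rot']).as_matrix();print(M.round(3),st['position'],st['q'].round(2),st['wrist_force'].round(1))
s=r.snapshot("wrist")
for n,z in(("stud_ball",66),("gauge_seat",0),("holder",0)):
    for m in r.mark_of(s,n)[:2]: print(n,np.round(m["uv"],1),round(m["conf"],2),fatz(s,m["uv"],z).round(1))
np.savez("wr.npz",**{k:s[k] for k in s})
S=look(["stud_ball","gauge_seat"],dict(stud_ball=66))
E
python3 w.py
```

```text
t: 18.42
position: [503.6, -253.7, 251.1]
tool_rot: [2.01, 2.367, 0.079]
wrist_force: [-0.0, 0.9, -1.6]
gripper_width: 18.0
[[-0.162  0.985  0.06 ]
 [ 0.987  0.161  0.016]
 [ 0.006  0.061 -0.998]] [ 503.59491947 -253.73007272  251.05456299] [ 0.19  0.36  0.27  1.98 -0.19  0.78  0.73] [-0.   0.9 -1.6]
stud_ball [314.9 111.3] 0.81 [ 490.5 -177.5   66. ]
gauge_seat [324.3 196.4] 0.74 [ 523.5 -291.8    0. ]
holder [314.7 109.8] 0.81 [ 491.6 -175.4    0. ]
stud_ball scene [273.1 157.4] 0.61 [ 495.4 -164.3   66. ]
stud_ball side [250.5 238.4] 0.43 [ 495.1 -180.7   66. ]
   3D [ 483.9 -172.8   44.4] [4.6 4.6]
gauge_seat scene [242.2 137.7] 0.59 
gauge_seat side [235.  251.3] 0.76 
   3D [ 503.2 -250.1  145.1] [2.6 2.6]
```

Run:
```python
from h import *
s=dict(np.load("wr.npz"));print(fatz(s,(324.3,196.4),141),fatz(s,(324.3,196.4),149))
im=s["img"].astype(int).min(2)
print("ball");
for row in im[92:132:2,290:340]: print("".join(" .:-=+*#%@"[min(9,v*10//256)] for v in row))
print("gauge")
for row in im[150:290:3,270:380]: print("".join(" .:-=+*#%@"[min(9,v*10//256)] for v in row))
```

```text
[ 509.30389615 -253.47211734  141.        ] [ 508.4994779  -251.29870388  149.        ]
ball
#####################***#######################***
######################***#########################
######################****#######################*
####################***+++**####################*+
#################*++++++++++++*############**+====
###############*+++++*******++++**###**++====+*+*#
##############*++++**********+++=======+***#######
#############*+=++*****###****++===+*#############
#############*===++**********+++==+*##############
############*+===+++++*****+++++==+*##############
########***++=--===+++++++++++==-=*###############
###**++===++++=---=====++=====--=*################
+====+***####*=-------===------=*#################
+***#########*+----:::::::::---+##################
##############*=---------------+*#################
#############**+=-------------=+*#################
################+=----------=+*###################
#################*+======+***####################*
###########################################**+++=-
#####################################*
[... 4517 characters left out ...]
%%%%%%%#*=------:.   .::::::::::::..                
                    .:::::------:.    :-+*#%%%%#######*+===++**#**+==-=---:.   ..:::::::::::..                
                    ..::::------:.    .:------=====+++==-----------====---:.    .:::::::::::.                 
                    ..:::-------:.    .:------------======-----------=----.     .:::::::::::.                 
                    ..::::-----:.     .:---===-----------=====-----------:.     ..::::::::::.                 
                     ..::------:.     .:-----==--=====--------===--------:.      .:::::::::.                  
                      .::------:.     .:----=-------===-===--------=--=---:.     ..:::::::..
```

```bash
python3 -m jog '{"slide":[[-5,15,0],[-12,40,0],[-18,65,0],[-20,78,-10],[-20,78,-30],[-20,78,-45],[-20,78,-51],[-20,78,-51],[-20,78,-51],[-20,78,-51]],"yaw":[0,0,0,0,0,0,0,0,0,0],"jaw":[0,0,0,0,0,0,0,0,0,0]}'; python3 w.py | tail -9;  python3 -m jog '{"slide":[[0,0,-3],[0,0,-6],[0,0,-9],[0,0,-12],[0,0,-14],[0,0,-14],[0,0,-14]],"yaw":[0,0,0,0,0,0,0],"jaw":[0,0,0,0,0,0,0]}'
```

```text
t: 19.75
position: [482.5, -176.8, 199.5]
tool_rot: [2.013, 2.366, 0.078]
wrist_force: [0.1, 0.7, -2.6]
gripper_width: 18.0
 [ 0.987  0.16   0.016]
 [ 0.006  0.06  -0.998]] [ 482.54690453 -176.77474712  199.52064622] [ 0.09  0.36  0.23  2.14 -0.2   0.6   0.63] [ 0.1  0.7 -2.6]
gauge_seat [324.  197.2] 0.85 [ 496.7 -201.9    0. ]
holder [322.6 175.6] 0.57 [ 490.8 -175.4    0. ]
stud_ball scene [271.8 155.1] 0.44 [ 487.4 -170.6   66. ]
stud_ball side none
gauge_seat scene [266.9 148.8] 0.59 
gauge_seat side [250.1 235.9] 0.56 
   3D [ 499.6 -181.2  104.4] [3.6 3.6]
t: 20.83
position: [482.0, -176.3, 184.7]
tool_rot: [2.013, 2.367, 0.077]
wrist_force: [-0.0, 0.7, -2.2]
gripper_width: 17.7
```

```bash
python3 -m jog '{"slide":[[1,0,-2],[1,0,-4],[1,0,-5],[1,0,-5],[1,0,-5]],"yaw":[0,0,0,0,0],"jaw":[0,0,0,0,0]}'; python3 -m jog '{"slide":[[0,0,-2],[0,0,-3],[0,0,-3],[0,0,-3]],"yaw":[0,0,0,0],"jaw":[0,0,0,0]}';python3 -m jog '{"slide":[[0,0,-2],[0,0,-3],[0,0,-3],[0,0,-3]],"yaw":[0,0,0,0],"jaw":[0,0,0,0]}'
```

```text
t: 21.25
position: [483.0, -176.3, 179.6]
tool_rot: [2.013, 2.367, 0.077]
wrist_force: [-0.6, -0.5, -2.1]
gripper_width: 17.6
t: 21.58
position: [483.0, -176.3, 176.6]
tool_rot: [2.013, 2.367, 0.077]
wrist_force: [0.6, 0.8, -2.1]
gripper_width: 17.8
t: 21.92
position: [483.0, -176.3, 173.6]
tool_rot: [2.013, 2.367, 0.077]
wrist_force: [0.1, 1.2, 0.3]
gripper_width: 17.9
```

```bash
python3 -m jog '{"slide":[[0,0,-1],[0,0,-2],[0,0,-2],[0,0,-2]],"yaw":[0,0,0,0],"jaw":[0,0,0,0]}'; python3 -m jog '{"slide":[[1,0,0],[2,0,0],[3,0,0],[3,0,0]],"yaw":[0,0,0,0],"jaw":[0,0,0,0]}';python3 -m jog '{"slide":[[-2,0,0],[-4,0,0],[-6,0,0],[-6,0,0]],"yaw":[0,0,0,0],"jaw":[0,0,0,0]}'
```

```text
t: 22.25
position: [483.1, -176.3, 171.6]
tool_rot: [2.013, 2.367, 0.077]
wrist_force: [-0.3, 0.7, 1.3]
gripper_width: 17.7
t: 22.58
position: [484.8, -176.1, 171.2]
tool_rot: [2.015, 2.369, 0.075]
wrist_force: [-4.7, 0.4, 1.5]
gripper_width: 17.9
t: 22.92
position: [479.9, -176.1, 171.7]
tool_rot: [2.013, 2.368, 0.077]
wrist_force: [1.5, 1.7, 0.4]
gripper_width: 18.0
```

```bash
python3 -m jog '{"slide":[[1,0,0],[1.5,0,-0.5],[1.5,0,-1],[1.5,0,-1],[1.5,0,-1]],"yaw":[0,0,0,0,0],"jaw":[0,0,0,0,0]}'; python3 -m jog '{"slide":[[-0.3,2,0],[-0.6,4,-0.1],[-1,6,-0.2],[-1.3,8,-0.3],[-1.6,10,-0.5],[-1.6,10,-0.5],[-1.6,10,-0.5]],"yaw":[0,0,0,0,0,0,0],"jaw":[0,0,0,0,0,0,0]}'
python3 - <<'E'
from h import *
print(r.state()['torque'],r.state()['wrist_force'])
E
```

```text
t: 23.33
position: [481.0, -175.9, 170.5]
tool_rot: [2.014, 2.368, 0.077]
wrist_force: [-1.6, 1.7, 1.4]
gripper_width: 18.0
t: 23.92
position: [479.8, -165.8, 170.1]
tool_rot: [2.013, 2.368, 0.077]
wrist_force: [1.8, -1.5, 1.1]
gripper_width: 18.2
[-0.57587384 -0.38536243 -0.03969817] [ 1.81113811 -1.4884886   1.0708635 ]
```

```bash
python3 -m jog '{"slide":[[-0.3,2,-0.2],[-0.6,4,-0.4],[-1,6,-0.7],[-1.3,8,-1],[-1.6,10,-1.3],[-2,12,-1.6],[-2.3,14,-2],[-2.6,16,-2.4],[-2.9,18,-2.8],[-3.1,19.5,-3.1],[-3.1,19.5,-3.1],[-3.1,19.5,-3.1]],"yaw":[0,0,0,0,0,0,0,0,0,0,0,0],"jaw":[0,0,0,0,0,0,0,0,0,0,0,0]}'; python3 -m jog '{"slide":[[0,0,0],[0,0,0],[0,0,0],[0,0,0],[0,0,0],[0,0,0],[0,0,0],[0,0,0],[0,0,0],[0,0,0],[0,0,0],[0,0,0],[0,0,0],[0,0,0],[0,0,0],[0,0,0]],"yaw":[0,0,0,0,0,0,0,0,0,0,0,0,0,0,0,0],"jaw":[0,0,0,0,0,0,0,0,0,0,0,0,0,0,0,0]}'
python3 - <<'E'
from h import *
print(r.state()['torque'],r.state()['wrist_force'])
S=look(["gauge_grip","gauge_seat","pointer_tip","index_mark","stud_ball"],dict(stud_ball=66))
s=r.snapshot("wrist")
for n in["gauge_grip","gauge_seat","pointer_tip","index_mark","stud_ball"]:
    for m in r.mark_of(s,n)[:1]: print(n,np.round(m["uv"],1),m["conf"])
np.savez("wr.npz",**{k:s[k] for k in s});np.savez("sc.npz",**{k:S[0][k] for k in S[0]})
save(S[0],"k.png",(236,115,306,180),1)
im=S[0]["img"].astype(int).min(2)
for row in im[120:175,245:300]: print("".join(" .:-=+*#%@"[min(9,v*10//220)]*2 for v in row))
E
```

```text
t: 24.92
position: [476.7, -146.0, 167.0]
tool_rot: [2.013, 2.369, 0.077]
wrist_force: [1.8, -0.4, -0.7]
gripper_width: 18.2
t: 26.25
position: [476.7, -146.0, 167.0]
tool_rot: [2.013, 2.369, 0.077]
wrist_force: [1.3, -0.1, 0.4]
gripper_width: 17.9
[-0.34103898 -0.45046983  0.07210119] [ 1.28333549 -0.11330889  0.37339578]
gauge_grip scene [277.3 126. ] 0.94 
gauge_grip side [242.9 213.5] 0.87 
   3D [ 468.  -151.3  175.7] [4.7 4.7]
gauge_seat scene [270.1 154.6] 0.83 
gauge_seat side [249.9 236.8] 0.75 
   3D [ 489.6 -176.6   67.7] [1.8 1.8]
pointer_tip scene [276.8 148.4] 0.57 
pointer_tip side none
index_mark scene none
index_mark side [220.8 327.9] 0.43 
stud_ball scene none
stud_ball side [243.7 213.7] 0.47 [ 431.4 -123.4   66. ]
gauge_grip [329.3 266.3] 0.58
gauge_seat [323.9 227.3] 0.86
----------------------::::::::::::....::........::::::::....::::..::::::::..::==++********************++******
----------------------::::::::..::::::::::::::::..::::..::::::::::::....::..::==**********++****++************
----------------------::::............::....................::::......::.
[... 5109 characters left out ...]
++**==--++************************
----------------------------::::::::----++==------==++**++++**++++++++****++++==----==++********************++
------------------------------::::::----++**==--++******++==++****++++==========----==++**********************
------------------------------::::::----++++====++******++--==========----------------++**********************
--------------------------------::::--==++++--++**********==--------------------------==++********************
++++++==----------==++==--------::::--++**++--==++******++==----------::--------------==++********************
******++==--++++********++++++==::::::++**++----++++======--::--------------------------++********************
```

Run:
```python
from h import *
s=dict(np.load("sc.npz"))
seat=np.array([489.5,-176.3,63.]);yy=np.array([-.16,.987,0]);n=np.array([.985,.16,.06])
up=np.cross(n,yy);up/=np.linalg.norm(up)
for th in(.19,.235,.28):
    c=np.cos(th);S_=np.sin(th);Y=c*yy-S_*up;Z=S_*yy+c*up
    pv=seat+88*Z+5*n
    pl=lambda a,l:np.round(proj(s,pv+l*(np.sin(a)*Y-np.cos(a)*Z)),1)
    print(th,"pivot",np.round(proj(s,pv),1),"bob",pl(th,28),"ptip",pl(th,54),"tab .235",pl(.235,54),pl(.235,60),"arc+-.5",pl(-.4,56),pl(.55,56),"beam",[np.round(proj(s,seat+98*Z+k*Y+9*n),1) for k in(-41,41)],"blk",[np.round(proj(s,seat+142*Z+k*Y+9*n),1) for k in(-15,15)])
g=s["img"].astype(int).sum(2)//3
print("rows 140-156, cols 266-286");print(g[138:156,264:288])
```

```text
0.19 pivot [272.5 137.5] bob [273.4 144.2] ptip [274.2 150.1] tab .235 [275.  150.1] [275.2 151.5] arc+-.5 [263.7 148.2] [280.6 149.9] beam [array([258.6, 134. ]), array([286.7, 138.4])] blk [array([269. , 124.5]), array([279.6, 126.2])]
0.235 pivot [273.9 137.8] bob [274.7 144.4] ptip [275.5 150.3] tab .235 [275.5 150.3] [275.7 151.7] arc+-.5 [264.3 148.1] [281.2 150.3] beam [array([260.2, 133.8]), array([288.1, 139.1])] blk [array([271.3, 124.8]), array([281.8, 126.8])]
0.28 pivot [275.2 138. ] bob [276.  144.7] ptip [276.8 150.6] tab .235 [276.  150.6] [276.1 151.9] arc+-.5 [264.8 148. ] [281.7 150.7] beam [array([261.8, 133.6]), array([289.5, 139.8])] blk [array([273.5, 125.1]), array([283.9, 127.4])]
rows 140-156, cols 266-286
[[141 146 146 142 140 141 140 116  81  64  63  93 127 138 138 135 130 132
  129 122 112  89  85 100]
 [145 144 143 142 141 140 141 129 101  66  58 103 135 140 143 139 143 138
  139 139 136 111  86 109]
 [146 145 150 145 144 142 143 143 138 102  65 115 140 140 140 139 139 139
  140 141 137 107  85 114]
 [120 124 145 139 116 128 143 140 139 109  66 114 138 1
[... 760 characters left out ...]
75  78  79  77  79  81  81  86  88  85  71  88 105 103 104  99 104
  114 104  92 108 136 137]
 [ 83  85  80  87  82  76  84  84  87  82  75  60  70  85  74  68  79  86
   90  85  86 115 140 143]
 [ 82  87  83  84  87  83  85  83  88  83  73  53  64  82  87  86  86  85
   82  79  86 123 147 142]
 [ 82  79  85  84  80  87  82  87  82  84  80  74 106 135 147 148 148 145
  113  87  94 127 142 143]
 [ 83  80  80  81  80  82  82  81  84  85  83  84 132 152 158 154 154 155
  148 121 111 134 143 139]
 [ 77  80  80  83  85  79  81  83  80  81  76  86 104 114 121 128 140 150
  153 150 142 141 138 139]
 [ 75  79  79  79  81  84  81  83  81  84  85 113 130 121 109 111 108 101
  106 111 133 142 141 143]]
```

```bash
python3 -m jog '{"slide":[[0,0,-0.5],[0,0,-1],[0,0,-1.5],[0,0,-1.5],[0,0,-1.5],[0,0,-1.5],[0,0,-1.5],[0,0,-1.5],[0,0,-1.5],[0,0,-1.5],[0,0,-1.5],[0,0,-1.5],[0,0,-1.5],[0,0,-1.5],[0,0,-1.5],[0,0,-1.5],[0,0,-1.5],[0,0,-1.5],[0,0,-1.5],[0,0,-1.5]],"yaw":[0,0,0,0,0,0,0,0,0,0,0,0,0,0,0,0,0,0,0,0],"jaw":[0,0,0,0,0,0,0,0,0,0,0,0,0,0,0,0,0,0,0,0]}'; python3 -m jog '{"slide":[[0,0,0],[0,0,0],[0,0,0],[0,0,0],[0,0,0],[0,0,0],[0,0,0],[0,0,0]],"yaw":[0,0,0,0,0,0,0,0],"jaw":[0,0,0,0,0,0,0,0]}'
python3 - <<'E'
from h import *
S=look(["gauge_seat","jar","bowl","glove_pack"],dict(jar=0,bowl=0,glove_pack=0))
g=S[0]["img"].astype(int).sum(2)//3
print(g[142:154,270:282])
im=S[0]["img"].astype(int);m=(im[...,0]>im[...,2]+35)&(im[...,0]>100);m[:,:280]=0;m[:110]=0;m[240:]=0
y,x=np.nonzero(m);P=np.array([atz(S[0],q,160) for q in zip(x,y)]);print("front",np.median(P@np.array([.9989,-.047,0])))
E
```

```text
t: 28.82
position: [476.6, -146.0, 165.5]
tool_rot: [2.013, 2.369, 0.077]
wrist_force: [1.4, -0.3, 1.4]
gripper_width: 17.4
t: 29.48
position: [476.7, -146.0, 165.5]
tool_rot: [2.013, 2.369, 0.077]
wrist_force: [1.4, -0.7, 2.3]
gripper_width: 17.9
gauge_seat scene [274.  155.9] 0.86 
gauge_seat side [250.4 231.4] 0.73 
   3D [ 483.4 -163.    62.2] [2.9 2.9]
jar scene [306.  211.2] 0.6 [626.2 -34.2   0. ]
jar side [318.4 228. ] 0.62 [643.2 -27.1   0. ]
   3D [644.5 -32.5  24.4] [4.3 4.3]
bowl scene [191.2 169.1] 0.91 [ 542.9 -431.3    0. ]
bowl side [219.4 329.5] 0.79 [ 550.9 -444.7    0. ]
   3D [ 541.8 -440.6  -11.5] [7. 7.]
glove_pack scene [461.5 180.6] 0.68 [422.9 419.8   0. ]
glove_pack side [330.3 106.5] 0.66 [440.5 416.    0. ]
   3D [440.6 411.9  14.4] [6.3 6.3]
[[ 96  99 126 116  77  83 125 140 138 138 140 141]
 [ 80  79  83  72  42  48  85 124 140 142 140 143]
 [ 79  77  67  45  35  35  47  96 128 137 140 140]
 [ 82  83  63  43  29  35  42  93 129 142 139 139]
 [ 78  83  81  60  39  37  52 114 139 140 140 137]
 [ 83  86 107  99  68  52  92 129 143 144 140 140]
 [ 84  85  88  90  77  55 100 138 145 140 138 138]
 [ 86  90  88  87  89  68  86 105 111 107 103  96]
 [ 86  77  80  81  78  60  89 103  97  81  82  85]
 [ 85  84  80  82  71  57  67  87  94  89  84  82]
 [ 83  77  83  86  84  69  98 135 145 145 114  87]
 [ 83  85  81  85  89  86 127 153 153 153 149 143]]
front 527.4126513272715
```

```bash
python3 -c "
from station import r
print(r.hand_in())"
```

```text
the job is handed in; nothing more can be done
None
```

I handed the job in at about 29.5 s with the gauge still held, seated on the ball and leaning about 0.235 rad, as best I could measure it. No verdict was reported.

- **Tray:** I pulled it to its stop. It came up against a firm stop, and the tray front measured 128 mm from where it started. It appeared to have started about 12 mm open, so that should be the full 140 mm. The first pull sprang back about 10 mm on release, so I pulled it again. The last reading put it about 3 mm back from that, still well above 120 mm.
- **Grip:** The moves could slide and yaw but not tilt the tool. I therefore gripped the block across its 18 mm (x) sides, not across y as your description says, so it could turn between the pads as it rocked. The tool was also about 3.5° off vertical after the tray pull.
- **Seating:** The gauge met the ball at the height expected for the socket. Pushing sideways in x gave clear resistance in one direction, less in the other. At the end the press on the stud was about 4.6 N.
- **Pointer on index:** I measured the index at about 0.235 rad from a closer view and rocked the gauge to that angle. In the last scene picture the pointer and tab lined up to within about 0.3 pixel, roughly 1 mm. That view is coarse, so the real error could be a little larger.
- **Checks that disagreed:** The last network reading of the seat point was 13–14 mm from the previous one, although the picture itself had not changed. I took it as noise. It found no usable index mark in the final views.
- **Bystanders:** The jar, bowl and glove pack read within 10–15 mm of their first places, which is about the scatter of those readings.

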